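Cap the last swab vial and hold the rack up level

ROBOT

A 6-joint arm with a two-finger parallel gripper is mounted at the origin on a cart in front of the work surface, level with it; the furniture and walls round the work are solid. World frame = base frame: x ahead of the robot, y to its left, z up, the work surface at z = 0. Lengths are in m, angles in degrees, forces in N, time in s.
With the tool pointing down it reaches from about 0.35 to 0.875 m from the base axis. Payload 4.2 kg.
Tool frame: the origin (TCP) lies at the very end of the fingers, on their centre line; the grasp point (between the pads) lies bot.pinch_z behind it (bot.pinch_z is the distance from the TCP to the grasp point, in m); z points along the fingers, y is the line along which they close (so a half turn about z gives the same grasp; the last joint's range is limited). The gripper opens to 85 mm and grips with 20 to 120 N. Pads are 22 mm wide; open, the fingers measure 114 mm over their backs; the gripper's body (76 mm by 85 mm) begins 54 mm behind the grasp point. The pads swing forward as they close: fully open they stand 13 mm farther back than shut.
Start: joints at [-55.6, 22.042, 0.453, 0, -68.411, -14.817], TCP at [0.21, -0.589, 0.231] pointing down, gripper open.
Joint ranges: [-179.83, 179.83], [-69.29, 118.12], [-61.27, 80.66], [-181.25, 117.63], [-171.15, -9.14], [-177.46, 177.46]. Speed limits (degrees/s): [159.86, 159.86, 180, 180, 180, 180].

INTERFACE

Orientations are given as a 3x3 rotation matrix whose columns are the frame's x, y, z axes.
In Python, from rig import bot gives the robot as it stands.
- The arm moves only by the tool jog_arm, never from a script. Its argument "plan" is one flat list of numbers, 7 for each row, row after row: the shift along the tool's x, y, z in cm, then the turn, a rotation vector about the tool's x, y, z in degrees, then the finger opening in cm, from 0 to 8.54. A call has exactly 10 rows; each row shifts and turns the commanded pose from where the row before left it, along the tool's axes as they then stand; what a row does not reach is not made up. A row lasts 1/10 s, in which the tool goes at most 50 mm and 8.59 degrees, less where a joint would pass 70% of its speed; a pose out of reach is approached as far as the arm can. A call is refused whole if a number of a shift passes 5 or a number of a turn 8.59, either way. A call with a gripper value outside its range is refused whole. The fingers move at their own pace and stop on an object; "grip_force" is the grip in N (left out, the last holds). Time passes only in rows, so rows that do not move let the fingers close, or fill a call up. It gives the time, the measured TCP pose, the force, the opening and the grip force at its end, in the units of the state.
- bot.observe(): the state, without advancing time (a new reading comes with each control period).
- bot.grab_frame(name): name is "side" or "top" or "wrist"; returns the picture (420x560x3 uint8, red, green, blue); there is no depth.
- bot.camera_model(name): a dict with "fx", "fy", "cx", "cy" (pixels), "distortion" ([k1, k2, p1, p2, k3] as OpenCV has them; the pictures are not rectified), "R" (3x3) and "t" (3): a world point X has camera coordinates R X + t. Camera axes: x right, y down, z forward; pixel columns grow to the right and rows downward; lengths in m; the calibration is good to about 2 mm. A picture is of the moment at which its call begins: read the wrist's pose just before it. camera_model takes no time and is no camera call; for the wrist camera it gives the pose at the moment of the call.
- bot.job_done(): hands the job in; it is judged then, once.
Trained networks look in the newest picture that a camera, given by its name, has taken for a name from the list of things; names that differ only in an ending like _2 or _b are one class to them, and where a whole thing is asked for, a point or a joint stands for the part that bears it (a point fixed in the world has none). Each returns a list of dicts, best first, with "p" (0 to 1); they miss things now and then, are a little off and sometimes report something else, mostly with a low value. They report only what shows in the picture. A call takes as long as a camera call.
- bot.silhouettes(name, camera): "region" (420x560 bool, what is visible of it) and "location" ([column, row] in pixels, amid what is visible of it).
The state is a dict: "time_s": time; "q": joint angles; "dq": joint speeds; "effort": joint torques, N m; "eef_pos": TCP position; "orientation": TCP orientation; "force": force on the tool from outside, world axes, zero at the start; "ft_torque": the same for the moment, N m; "gripper_width": finger opening in m; "grip_force": force on a finger pad.
Only numpy, scipy, OpenCV 4.12 (cv2) and the standard library are available. Lean on these libraries where they do the work, as an engineer would, in place of code of your own. Each camera call takes 0.05 s, during which the arm holds its last target. There are 200 camera calls.

TASK

Take the remaining swab out of the stand by its cap, push it fully home into the open vial in the sample rack (the only vial there without a swab) and let go of it. Then grip the rack itself near its middle, lift it straight up with all three vials in it to at least 15 cm above the bench, never letting it tip, and finish holding it there level and still, with nothing else supporting it. Leave the timer, the roll of tape and the small bottle where they are.

Things in the scene. Friction and masses are not known exactly. Their poses are not given: they have to be found in the camera images.
- swab_handle (a point): loose white swab (15 g), upright in the stand's middle hole. Point: middle of its round ribbed cap, the handle (16 mm wide, 30 mm tall: 15 mm up, 15 mm down); z up. Under the cap a plug 8 mm wide, 5 mm long, then a 4 mm shaft and a 6.4 mm bud; all rigid, end 61 mm below the point. The cap rests on the stand. Pinch the cap up to 8 mm above the point so that fingertips clear the stand
- stand_hole (a point): a fixed grey block 44 x 94 mm, 52 mm tall, on a foot 64 x 114 x 4 mm, with three holes 30 mm apart in a row; the point is the mouth of the middle hole (10 mm wide, 48 mm deep), on the block's top. Own x across the block, y along the row
- vial_mouth (a point): open clear vial, loose in the rack (25 g): 17 mm wide, 54 mm tall, bore 11 mm wide, 50 mm deep. Point: centre of its mouth, 58 mm above the bench, 3 mm above the rack's top; z up. A swab is home when its cap lies on the mouth: swab_handle 15 mm above this point. Can shift 1 to 2 mm in its place, which is either end or the middle of the rack
- filled_a_handle (a point): a like vial that already has its swab (one piece with it, 35 g); the point is the middle of its swab cap, 16 mm wide, 30 mm tall. In another place of the same rack
- filled_b_handle (a point): the second vial that already has its swab, same as the first, in the remaining place
- rack_centre (a point): white five-place sample rack, 26 wide (own x) x 108 long (own y) x 55 mm tall, loose, 120 to 200 g without vials. Point: its centre, half-way up, 27.5 mm above its underside. Vials stand in the end places and the middle (own y -42, 0, +42 mm); swab caps reach 33 mm above its top. Grip across the 26 mm near mid-length, fingers outside both long walls, up to 12 mm above the point
- timer: bystander: white kitchen-type timer, 62 x 66 x 19 mm, lying near the bench's front edge; origin under its centre
- tape_roll: bystander: flat roll of tape, 98 mm in diameter, 19 mm high, behind the work; origin under its centre
- wash_bottle: bystander: small white bottle, 42 mm in diameter, 92 mm tall, behind the work on the left; origin under its centre

How it is judged (in metres and radians):
On the way:
1. the swab is fully home in the open vial and let go, with the rack still standing on the bench (distance between swab_handle and vial_mouth below 0.0185 m and z of swab_handle in the frame of vial_mouth below 0.0175 m and angle between the z axis of swab_handle and the z axis of vial_mouth, either way round below 0.12 rad and contact force between the fingers and swab below 0.2 N and height (world z) of rack_centre below 0.04 m), for 0.2 s.
At the end, for the whole second after the job is handed in: Fingers hold the rack (over 1 N), centre over 160 mm above the bench, within 0.14 rad of level, still (under 20 mm/s, 0.15 rad/s), on nothing else; swab home in the open vial (cap within about 2.5 mm of the mouth, axes within 0.12 rad); all three vials stand in the rack (distance between swab_handle and vial_mouth below 0.0185 m and z of swab_handle in the frame of vial_mouth below 0.0175 m and angle between the z axis of swab_handle and the z axis of vial_mouth, either way round below 0.12 rad and distance between vial_mouth and rack_centre below 0.064 m and z of vial_mouth in the frame of rack_centre below 0.036 m and distance between each of filled_a_handle, filled_b_handle and rack_centre below 0.073 m and z of each of filled_a_handle, filled_b_handle in the frame of rack_centre below 0.051 m and height (world z) of rack_centre above 0.16 m and angle between rack_centre's own z axis and vertical below 0.14 rad and linear speed of rack below 0.02 m/s and angular speed of rack below 0.15 rad/s and contact force between the fingers and rack above 1 N); the arm keeps its last pose, push and grip.
It fails at once if the rack tips by more than 17 degrees (angle between rack_centre's own z axis and vertical above 0.3 rad).
It fails at once if the timer is pushed away by more than 20 mm (distance of timer from where it was at the start of the episode above 0.02 m).
It fails at once if the tape roll is pushed away by more than 20 mm (distance of tape_roll from where it was at the start of the episode above 0.02 m).
It fails at once if the wash bottle is pushed away by more than 20 mm (distance of wash_bottle from where it was at the start of the episode above 0.02 m).
It also fails if it takes over 59 s, if anything falls off the work surface, if the arm or the gripper's body presses on something with over 40 N, if the wrist force passes 120 N, or if a joint passes its speed limit or range.

## Working session

There is one attempt and no reset: what is moved stays moved. The work goes in short steps, Python scripts to look and compute and a tool call to move; the robot and the scene stay as the last step left them, time stands still between calls to the robot, and variables do not carry over. Pictures are saved under pics/ and viewed, at most 13 in all, crops included, and the job is handed in when it is done.

Besides the shell and the picture viewer there is one more tool, called after "Request:" as name(argument=value, ...), one argument or row to a line, values as JSON. jog_arm: Moves the arm, as the interface text tells. Its arguments: {"type":"object","properties":{"plan":{"type":"array","items":{"type":"number"}},"grip_force":{"type":"number"}},"required":["plan"]}

```bash
mkdir -p pics
cat > h.py <<'E'
import numpy as np, cv2
from rig import bot
def ray(name,uv,M=None):
    M=M or bot.camera_model(name)
    K=np.array([[M['fx'],0,M['cx']],[0,M['fy'],M['cy']],[0,0,1]])
    p=cv2.undistortPoints(np.array([[uv]],float),K,np.array(M['distortion'],float))[0,0]
    R=np.array(M['R']);t=np.array(M['t'])
    return -R.T@t, R.T@np.array([p[0],p[1],1])
def onz(name,uv,z,M=None):
    c,d=ray(name,uv,M); return c+d*(z-c[2])/d[2]
def tri(rs):
    A=np.zeros((3,3));b=np.zeros(3)
    for c,d in rs:
        d=d/np.linalg.norm(d);P=np.eye(3)-np.outer(d,d);A+=P;b+=P@c
    X=np.linalg.solve(A,b)
    return X,[np.linalg.norm(np.cross(X-c,d/np.linalg.norm(d))) for c,d in rs]
def proj(name,X,M=None):
    M=M or bot.camera_model(name)
    K=np.array([[M['fx'],0,M['cx']],[0,M['fy'],M['cy']],[0,0,1]])
    return cv2.projectPoints(np.array(X,float).reshape(-1,3),cv2.Rodrigues(np.array(M['R']))[0],np.array(M['t'],float),K,np.array(M['distortion'],float))[0][:,0]
E
python3 - <<'E'
from h import *
np.set_printoptions(precision=4,suppress=True)
ims=[]
for c in("top","side"):
    im=bot.grab_frame(c);cv2.imwrite(f"pics/{c}0.png",im[:,:,::-1])
    M=bot.camera_model(c);print(c,-np.array(M['R']).T@M['t'])
    for n in("swab_handle","stand_hole","vial_mouth","filled_a_handle","rack_centre","timer","tape_roll","wash_bottle"):
        for s in bot.silhouettes(n,c)[:4]: print(c,n,round(s['p'],2),np.round(s['location'],1),s['region'].sum())
print(bot.pinch_z,bot.observe())
E
```

```text
top [0.3876 0.2242 0.9265]
top swab_handle 0.64 [201.7 211.4] 62
top stand_hole 0.6 [212.7 214.4] 1541
top vial_mouth 0.66 [193.8 146.2] 485
top filled_a_handle 0.63 [338.1 207.1] 98
top rack_centre 0.66 [353.2 210.4] 565
top timer 0.81 [286.3 292.1] 971
top timer 0.65 [337.4 207.3] 80
top tape_roll 0.92 [289.2 122.6] 873
top wash_bottle 0.82 [192.8 143.8] 479
side [ 0.3526 -0.3982  0.673 ]
side stand_hole 0.79 [241.5 196.9] 1234
side vial_mouth 0.63 [290.3 296.8] 1123
side vial_mouth 0.61 [297.9 300. ] 115
side filled_a_handle 0.45 [281.2 261.7] 172
side rack_centre 0.76 [289.6 297.1] 1098
side timer 0.8 [183.  265.1] 893
side tape_roll 0.76 [339.5 233.8] 1059
side wash_bottle 0.76 [295.2 163.7] 615
0.0187 {'time_s': 0.9, 'q': array([-55.5999,  22.0386,   0.4526,   0.0015, -68.4115, -14.8156]), 'dq': array([-0.003 ,  0.0321,  0.0214, -0.0059,  0.0142,  0.0749]), 'effort': array([  0.0005, -39.2074,  18.8618,   4.1906,  -0.0003,  -0.    ]), 'eef_pos': array([ 0.2095, -0.5888,  0.2313]), 'orientation': array([[-0.9421, -0.3352,  0.    ],
       [-0.3352,  0.9421, -0.0001],
       [ 0.    , -0.    , -1.    ]]), 'force': array([-1.1176, -1.3492,  0.0115]), 'ft_torque': array([ 0.0112, -0.0214,  0.0055]), 'grip_force': 0.0, 'gripper_width': 0.08526691704145897}
```

Run:
```python
import cv2,numpy as np
a=cv2.imread("pics/top0.png")[100:330,160:420];b=cv2.imread("pics/side0.png")[140:340,140:400]
a=cv2.resize(a,None,fx=3,fy=3,interpolation=cv2.INTER_CUBIC)[:600];b=cv2.resize(b,None,fx=3,fy=3,interpolation=cv2.INTER_CUBIC)
cv2.imwrite("pics/a.png",a);cv2.imwrite("pics/b.png",b)
```

```text
(no output)
```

View pics/a.png

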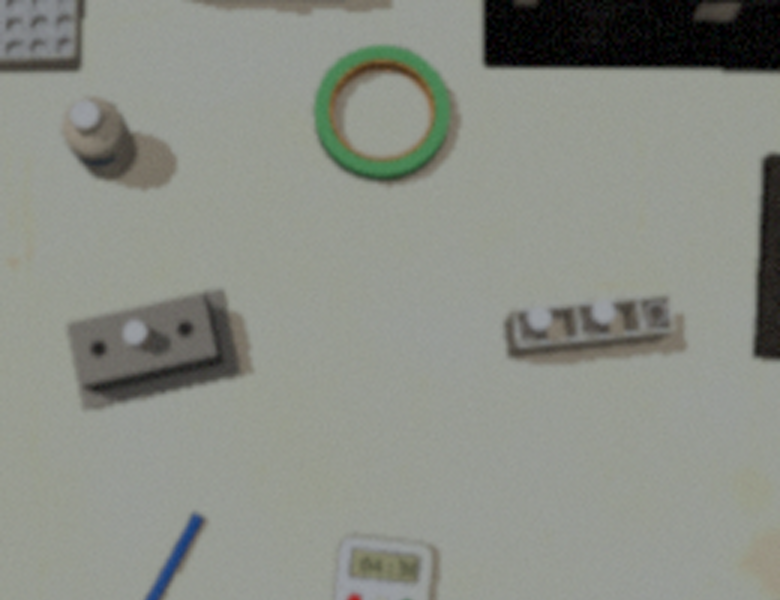

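View pics/b.png

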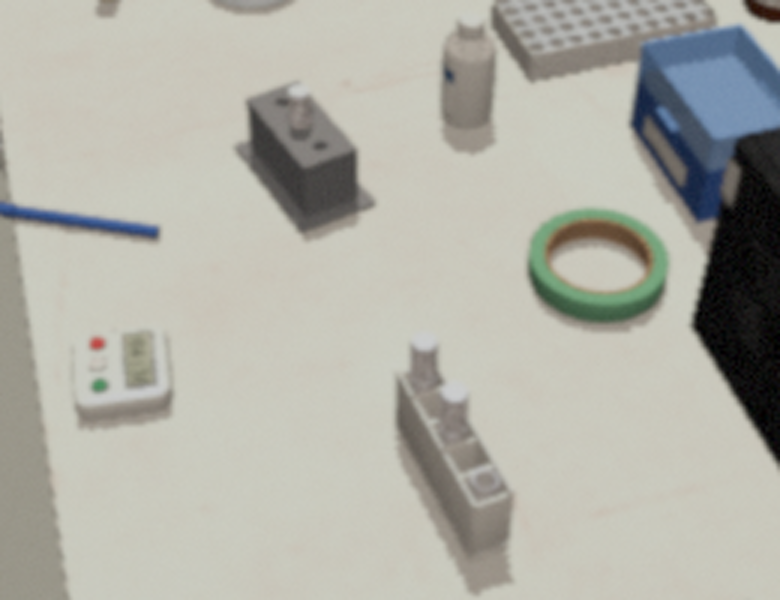

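The top view shows the swab cap top at about (204.5, 209.8) and the open vial's mouth at (378.5, 204.1), at the right end of the rack. The filled caps are at (339.5, 205.5) and (361, 203.1). In the side view the same points are at (239.5, 170.5), (301.5, 300.2), (281.1, 253.5) and (291.8, 269.5).

Run:
```python
from h import *
np.set_printoptions(precision=4,suppress=True)
P={'swabtop':((204.5,209.8),(239.5,170.5),.082),'mouth':((378.5,204.1),(301.5,300.2),.058),'fa':((339.5,205.5),(281.1,253.5),.088),'fb':((361,203.1),(291.8,269.5),.088)}
for k,(t,s,z) in P.items():
    print(k,*tri([ray('top',t),ray('side',s)]),onz('top',t,z),onz('side',s,z))
for h in((192.4,215.8),(221.8,209.1)):print('hole',onz('top',h,.052))
for n,loc in(('wash',(188.,138.3)),('tape',(288,137))): print(n,onz('top',loc,.09 if n=='wash' else .019))
```

```text
swabtop [0.5179 0.3693 0.0776] [np.float64(0.0009272339801908013), np.float64(0.0009272339801907813)] [0.5181 0.3684 0.082 ] [0.5157 0.3636 0.082 ]
mouth [0.5371 0.022  0.0537] [np.float64(0.0002533939449227541), np.float64(0.0002533939449225175)] [0.5366 0.0229 0.058 ] [0.5356 0.0191 0.058 ]
fa [0.5278 0.1057 0.085 ] [np.float64(0.0007189137391394509), np.float64(0.0007189137391393671)] [0.528 0.106 0.088] [0.5262 0.1031 0.088 ]
fb [0.533  0.0639 0.0871] [np.float64(0.00031883504568033506), np.float64(0.0003188350456802041)] [0.5331 0.064  0.088 ] [0.5324 0.0632 0.088 ]
hole [0.5103 0.3977 0.052 ]
hole [0.5245 0.3385 0.052 ]
wash [0.6606 0.4055 0.09  ]
tape [0.6879 0.205  0.019 ]
```

Request:
jog_arm(
  plan=[0,0,0,0,0,-8.5,8.5,0,0,0,0,0,-8.5,8.5,0,0,0,0,0,-8.5,8.5,0,0,0,0,0,-8.5,8.5,0,0,0,0,0,-8.5,8.5,0,0,0,0,0,-8.5,8.5,0,0,0,0,0,-8.5,8.5,0,0,0,0,0,-8.5,8.5,0,0,0,0,0,-8.5,8.5,0,0,0,0,0,0,8.5],
)

```text
time_s: 1.9
eef_pos: [0.2095, -0.5888, 0.2313]
orientation: [[0.106, -0.994, 0.0], [-0.994, -0.106, -0.0], [0.0, -0.0, -1.0]]
force: [0.5, 0.5, -0.7]
gripper_width: 0.0848
grip_force: 0.0
```

Request:
jog_arm(
  plan=[-4.1,-2.7,0,0,0,0,8.5,-4.1,-2.7,0,0,0,0,8.5,-4.1,-2.7,0,0,0,0,8.5,-4.1,-2.7,0,0,0,0,8.5,-4.1,-2.7,0,0,0,0,8.5,-4.1,-2.7,0,0,0,0,8.5,-4.1,-2.7,0,0,0,0,8.5,-4.1,-2.7,0,0,0,0,8.5,-4.1,-2.7,0,0,0,0,8.5,-4.1,-2.7,0,0,0,0,8.5],
)

```text
time_s: 2.9
eef_pos: [0.4351, -0.1506, 0.2318]
orientation: [[0.103, -0.995, 0.001], [-0.995, -0.103, -0.0], [0.0, -0.001, -1.0]]
force: [0.6, -0.4, -0.1]
gripper_width: 0.085
grip_force: 0.0
```

```bash
cat >> h.py <<'E'
def delta(X):
    s=bot.observe();R=np.array(s['orientation'])
    print('q',np.round(s['q'],1),'pos',np.round(s['eef_pos'],4),'yaw y',np.degrees(np.arctan2(R[1,1],R[0,1])).round(2),'t',s['time_s'],'tool cm',np.round(100*R.T@(np.array(X)-s['eef_pos']),2))
E
python3 -c "
from h import *
delta([.50,.368,.2])"
```

```text
q [  1.2   5.7 -21.5   0.  -62.7   4.7] pos [ 0.4351 -0.1506  0.2318] yaw y -174.11 t 2.9 tool cm [-50.92 -11.77   3.18]
```

Request:
jog_arm(
  plan=[-4.85,-1.1,0.2,0,0,0,8.5,-4.85,-1.1,0.2,0,0,0,8.5,-4.85,-1.1,0.2,0,0,0,8.5,-4.85,-1.1,0.2,0,0,0,8.5,-4.85,-1.1,0.2,0,0,0,8.5,-4.85,-1.1,0.2,0,0,0,8.5,-4.85,-1.1,0.2,0,0,0,8.5,-4.85,-1.1,0.2,0,0,0,8.5,-4.85,-1.1,0.2,0,0,0,8.5,-1,-0.4,0,0,0,0,8.5],
)

```text
time_s: 3.9
eef_pos: [0.4898, 0.3068, 0.2125]
orientation: [[0.107, -0.994, 0.0], [-0.994, -0.107, 0.0], [-0.0, -0.0, -1.0]]
force: [-0.2, -0.9, -0.4]
gripper_width: 0.0851
grip_force: 0.0
```

Run:
```python
from h import *
M=bot.camera_model('wrist');im=bot.grab_frame('wrist');cv2.imwrite('pics/w1.png',im[:,:,::-1])
import json;json.dump({k:np.array(v).tolist() for k,v in M.items()},open('w1.json','w'))
delta([.5178,.3685,.0563]); print(proj('wrist',[[.518,.3685,.082],[.5103,.3977,.052],[.5245,.3385,.052]],M))
for s in bot.silhouettes('swab_handle','wrist'):print(s['p'],s['location'],s['region'].sum())
```

```text
q [ 48.1  18.3  -8.    0.  -63.7 -41.9] pos [0.4901 0.3062 0.2125] yaw y -173.87 t 3.95 tool cm [-5.9  -3.42 15.62]
[[234.89893363 268.418714  ]
 [244.25710443 282.00006137]
 [233.55292237 221.76502763]]
0.77 [236.3, 262.3] 497
```

View pics/w1.png

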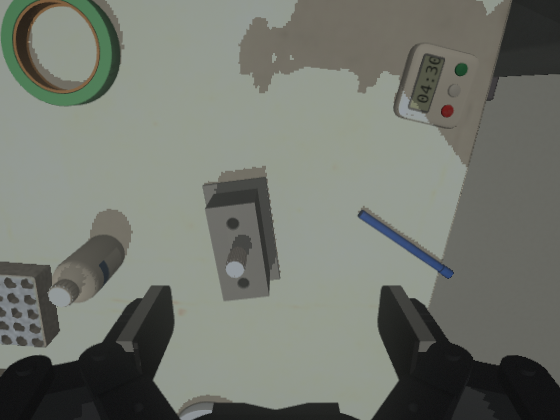

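The wrist view shows the cap top at (235, 270) and the holes at (233, 223) and (244, 283). All are within about 1.5 px of my estimates.

Run:
```python
from h import *
import json
M=json.load(open('w1.json'))
im=cv2.imread('pics/w1.png',0)
cap=[(x,y) for y in range(258,284) for x in range(222,252) if im[y,x]>im[262:278,228:242].max()*0.85]
c=np.mean(cap,0);print(c,len(cap),onz('wrist',c,.082,M),onz('wrist',(235,270),.082,M))
for h in((233,223),(244,283)):print(onz('wrist',h,.052,M))
print(onz('top',(204.5,209.8),.082))
```

```text
[234.43043478 269.23913043] 230 [0.51833653 0.36930853 0.082     ] [0.51781218 0.36996748 0.082     ]
[0.52490661 0.33971801 0.052     ]
[0.51045721 0.39879112 0.052     ]
[0.51811038 0.3684461  0.082     ]
```

Request:
jog_arm(
  plan=[-2.95,-1.72,2,0,0,0,8.5,-2.95,-1.72,2,0,0,0,8.5,0,0,2.8,0,0,0,6,0,0,2.8,0,0,0,5,0,0,2.8,0,0,0,4,0,0,2.8,0,0,0,4,0,0,0.3,0,0,0,4,0,0,0,0,0,0,4,0,0,0,0,0,0,4,0,0,0,0,0,0,4],
  grip_force=25,
)

```text
time_s: 5.0
eef_pos: [0.5185, 0.3653, 0.0605]
orientation: [[0.106, -0.994, 0.003], [-0.994, -0.106, 0.003], [-0.002, -0.003, -1.0]]
force: [0.1, 0.6, 0.1]
gripper_width: 0.0399
grip_force: 0.0
```

Run:
```python
from h import *
M=bot.camera_model('wrist');im=bot.grab_frame('wrist');cv2.imwrite('pics/w2.png',im[:,:,::-1])
delta([.518,.369,.0570]);print(bot.observe()['gripper_width'],proj('wrist',[.518,.369,.082],M))
```

```text
q [ 49.8  32.  -10.    0.  -47.9 -43.7] pos [0.5183 0.3652 0.0602] yaw y -173.93 t 5.05 tool cm [-0.38 -0.01  0.32]
0.039723660361920606 [[276.92235295 324.24372087]]
```

View pics/w2.png

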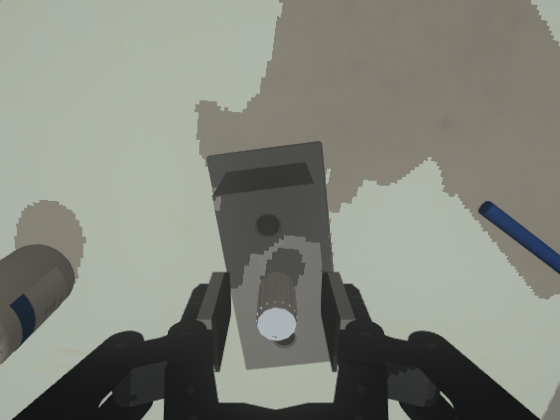

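The cap top is at (277, 323), between the open pads and where I predicted it. I'll close on it.

Request:
jog_arm(
  plan=[-0.38,0,0.3,0,0,0,4,0,0,0,0,0,0,1,0,0,0,0,0,0,1,0,0,0,0,0,0,1,0,0,0,0,0,0,1,0,0,0,0,0,0,1,0,0,0,0,0,0,1,0,0,0,0,0,0,1,0,0,0,0,0,0,1,0,0,0,0,0,0,1],
  grip_force=30,
)

```text
time_s: 6.05
eef_pos: [0.5172, 0.3686, 0.0554]
orientation: [[0.106, -0.994, 0.0], [-0.994, -0.106, 0.0], [-0.0, -0.0, -1.0]]
force: [-1.5, 1.1, 1.6]
gripper_width: 0.0139
grip_force: 29.4
```

Request:
jog_arm(
  plan=[0,0,-0.5,0,0,0,1,0,0,-1,0,0,0,1,0,0,-1.5,0,0,0,1,0,0,-2,0,0,0,1,0,0,-2,0,0,0,1,0,0,-2,0,0,0,1,0,0,-2,0,0,0,1,0,0,-1,0,0,0,1,0,0,0,0,0,0,1,0,0,0,0,0,0,1],
)

```text
time_s: 7.05
eef_pos: [0.5168, 0.3681, 0.1747]
orientation: [[0.106, -0.994, -0.001], [-0.994, -0.106, -0.0], [0.0, 0.001, -1.0]]
force: [-0.9, -0.3, -0.5]
gripper_width: 0.0139
grip_force: 29.4
```

Run:
```python
from h import *
bot.grab_frame('top')
delta([.5366,.0222,.1754]);print(bot.observe()['gripper_width'],bot.observe()['grip_force'])
```

```text
q [ 50.   25.4  -2.7  -0.  -62.  -44. ] pos [0.5166 0.3679 0.1741] yaw y -173.93 t 7.1 tool cm [34.59  1.66 -0.08]
0.013722035215981459 29.36233341693878
```

Request:
jog_arm(
  plan=[2,0.2,0,0,0,0,1,4,0.2,0,0,0,0,1,4,0.2,0,0,0,0,1,4,0.2,0,0,0,0,1,4,0.2,0,0,0,0,1,4,0.2,0,0,0,0,1,3.5,0.2,0,0,0,0,1,2,0.2,0,0,0,0,1,1,0,0,0,0,0,1,0,0,0,0,0,0,1],
)

```text
time_s: 8.1
eef_pos: [0.5312, 0.0824, 0.1746]
orientation: [[0.104, -0.995, -0.001], [-0.995, -0.104, -0.001], [0.0, 0.002, -1.0]]
force: [-0.3, 0.2, -0.1]
gripper_width: 0.0139
grip_force: 29.4
```

Run:
```python
from h import *
import json
delta([.5366,.0222,.1754])
M=bot.camera_model('wrist');im=bot.grab_frame('wrist')
json.dump({k:np.array(v).tolist() for k,v in M.items()},open('w3.json','w'))
cv2.imwrite('pics/w3.png',im[:,:,::-1])
print(proj('wrist',[[.5366,.0222,.058],[.533,.0639,.088],[.5278,.1057,.088]],M))
```

```text
q [ 26.1  16.5 -16.6  -0.  -57.  -20.1] pos [0.5312 0.0824 0.1746] yaw y -174.02 t 8.1 tool cm [ 6.05  0.09 -0.08]
[[277.51530301 124.48479663]
 [276.4736418  194.27787409]
 [277.56579376 253.04198232]]
```

View pics/w3.png

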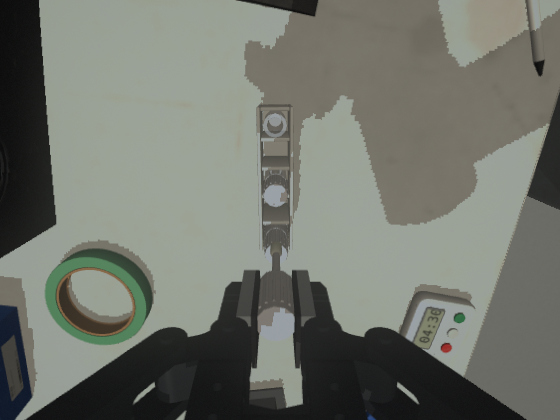

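The mouth shows near (274, 123), about 3 px from the prediction. I'll zoom in on it and on the swab's tip.

Run:
```python
import cv2
im=cv2.imread('pics/w3.png')
a=im[100:250,230:320];cv2.imwrite('pics/w3c.png',cv2.resize(a,None,fx=4,fy=4,interpolation=cv2.INTER_CUBIC))
```

```text
(no output)
```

View pics/w3c.png

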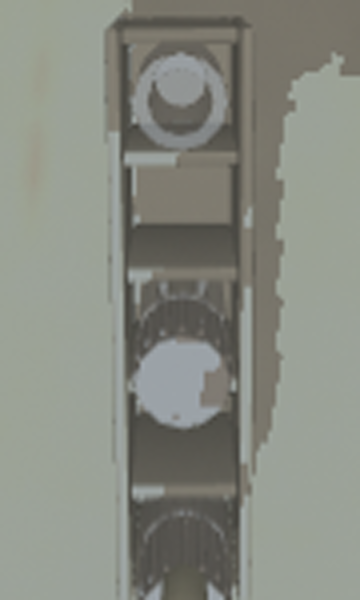

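Run:
```python
from h import *
import json
M=json.load(open('w3.json'))
print(onz('wrist',(274.6,124.6),.058,M),onz('wrist',(275.1,195.4),.088,M))
s=bot.observe();R=np.array(s['orientation']);p=np.array(s['eef_pos'])
z=-.0116 # handle in tool z
print('captop,bud pred',proj('wrist',[p+R@[0,0,z-.015],p+R@[0,0,z+.061],p+R@[0,0,z+.02]],M))
im=cv2.imread('pics/w3.png');a=im[225:345,225:325];cv2.imwrite('pics/w3d.png',cv2.resize(a,None,fx=5,fy=5,interpolation=cv2.INTER_CUBIC))
```

```text
[0.53860626 0.02249019 0.058     ] [0.53381226 0.06475092 0.088     ]
captop,bud pred [[276.06149325 326.00952427]
 [275.87603228 244.82903362]
 [275.95710212 280.24659289]]
```

View pics/w3d.png

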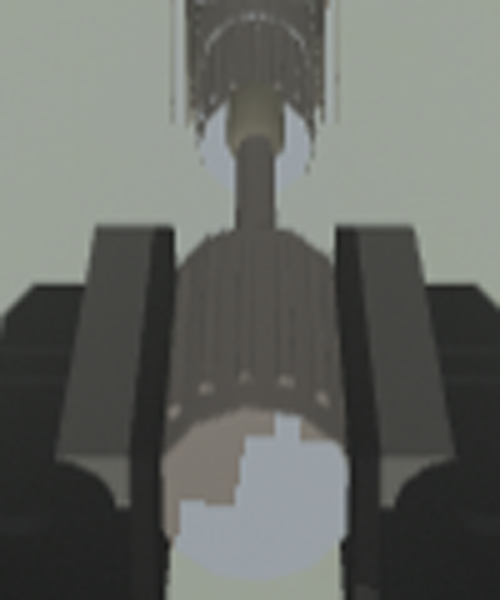

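The held swab is straight: its bud is at (276, 243.6) and its cap at (275.6, 323), in line with the tool axis. Next I'll put the bud just above the mouth and look again.

Request:
jog_arm(
  plan=[1.5,0,0,0,0,0,1,2,0,0,0,0,0,1,1.5,-0.05,0,0,0,0,1,1,0,0,0,0,0,1,0,0,1,0,0,0,1,0,0,1.5,0,0,0,1,0,0,1.5,0,0,0,1,0,0,1,0,0,0,1,0,0,0,0,0,0,1,0,0,0,0,0,0,1],
)

```text
time_s: 9.15
eef_pos: [0.5385, 0.024, 0.1253]
orientation: [[0.107, -0.994, -0.0], [-0.994, -0.107, -0.0], [0.0, 0.0, -1.0]]
force: [1.2, 0.8, 0.3]
gripper_width: 0.0138
grip_force: 29.4
```

Run:
```python
from h import *
import json
delta([.538,.0228,.1244])
M=bot.camera_model('wrist');im=bot.grab_frame('wrist')[:,:,::-1]
json.dump({k:np.array(v).tolist() for k,v in M.items()},open('w4.json','w'))
cv2.imwrite('pics/w4.png',im)
s=bot.observe();R=np.array(s['orientation']);p=np.array(s['eef_pos'])
print(proj('wrist',[p+R@[0,0,.0494],[.538,.0222,.058]],M))
a=im[190:310,225:325];a=cv2.resize(a,None,fx=4,fy=4,interpolation=cv2.INTER_CUBIC)
t=bot.grab_frame('side')[:,:,::-1][235:345,250:340];t=cv2.resize(t,(400,480),interpolation=cv2.INTER_CUBIC)
cv2.imwrite('pics/w4c.png',np.hstack([a,t]))
```

```text
q [ 19.8  19.7 -20.    0.  -50.3 -13.7] pos [0.5385 0.024  0.1253] yaw y -173.88 t 9.15 tool cm [0.12 0.07 0.09]
[[275.89972071 243.66386029]
 [277.63012393 229.11485512]]
```

View pics/w4c.png

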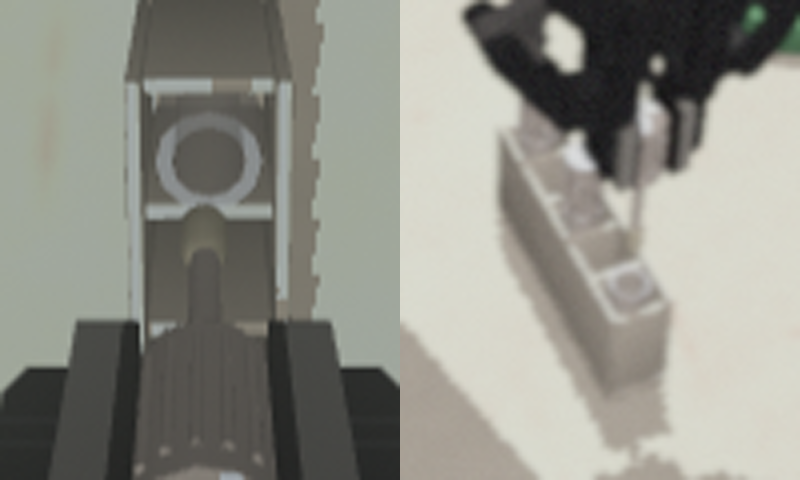

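The wrist crop shows the mouth at (276.9, 229.6) and the bud at (275.6, 244.6). That puts the mouth at about (0.5385, 0.0225), so I need to shift about 1.5 mm along tool +x.

Request:
jog_arm(
  plan=[0.15,0.02,0,0,0,0,1,0,0,0,0,0,0,1,0,0,0.5,0,0,0,1,0,0,0.5,0,0,0,1,0,0,0.5,0,0,0,1,0,0,0.3,0,0,0,1,0,0,0.3,0,0,0,1,0,0,0,0,0,0,1,0,0,0,0,0,0,1,0,0,0,0,0,0,1],
)

```text
time_s: 10.25
eef_pos: [0.5385, 0.0223, 0.1045]
orientation: [[0.106, -0.994, 0.0], [-0.994, -0.106, 0.0], [-0.0, -0.001, -1.0]]
force: [0.6, -0.2, -1.4]
gripper_width: 0.0141
grip_force: 29.4
```

Run:
```python
from h import *
delta([.5385,.0225,.0614])
M=bot.camera_model('wrist');im=bot.grab_frame('wrist')[:,:,::-1]
print(proj('wrist',[.5385,.0225,.058],M),bot.observe()['force'])
a=im[190:310,225:325];a=cv2.resize(a,None,fx=4,fy=4,interpolation=cv2.INTER_CUBIC)
t=bot.grab_frame('side')[:,:,::-1][235:345,250:340];t=cv2.resize(t,(400,480),interpolation=cv2.INTER_CUBIC)
cv2.imwrite('pics/w5c.png',np.hstack([a,t]))
```

```text
q [ 19.6  21.2 -21.4   0.  -47.4 -13.5] pos [0.5385 0.0223 0.1045] yaw y -173.91 t 10.25 tool cm [-0.02 -0.    4.31]
[[276.42912013 245.64568275]] [ 0.80682915 -0.07397803 -0.40029834]
```

View pics/w5c.png

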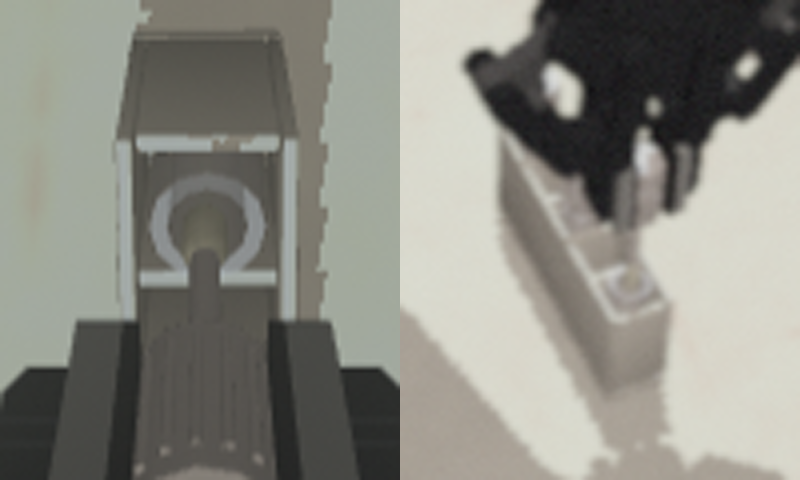

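The bud is inside the bore in both views. I'll continue down.

Request:
jog_arm(
  plan=[0,0,0.4,0,0,0,1,0,0,0.6,0,0,0,1,0,0,0.6,0,0,0,1,0,0,0.6,0,0,0,1,0,0,0.6,0,0,0,1,0,0,0.5,0,0,0,1,0,0,0.4,0,0,0,1,0,0,0.2,0,0,0,1,0,0,0,0,0,0,1,0,0,0,0,0,0,1],
)

```text
time_s: 11.35
eef_pos: [0.5384, 0.0223, 0.0655]
orientation: [[0.106, -0.994, 0.0], [-0.994, -0.106, 0.0], [-0.0, -0.0, -1.0]]
force: [-0.6, 0.3, -0.4]
gripper_width: 0.014
grip_force: 29.4
```

Request:
jog_arm(
  plan=[0,0,0.1,0,0,0,1,0,0,0.1,0,0,0,1,0,0,0.1,0,0,0,1,0,0,0.05,0,0,0,1,0,0,0.05,0,0,0,1,0,0,0.05,0,0,0,1,0,0,0,0,0,0,1,0,0,0,0,0,0,1,0,0,0,0,0,0,1,0,0,0,0,0,0,1],
)

```text
time_s: 12.35
eef_pos: [0.5387, 0.0223, 0.0613]
orientation: [[0.106, -0.994, 0.001], [-0.994, -0.106, 0.0], [0.0, -0.001, -1.0]]
force: [-1.0, 0.3, 5.3]
gripper_width: 0.0138
grip_force: 29.8
```

Request:
jog_arm(
  plan=[0,0,0.05,0,0,0,1,0,0,0,0,0,0,1,0,0,0,0,0,0,2.5,0,0,0,0,0,0,4,0,0,0,0,0,0,5,0,0,0,0,0,0,5,0,0,0,0,0,0,5,0,0,0,0,0,0,5,0,0,0,0,0,0,5,0,0,0,0,0,0,5],
)

```text
time_s: 13.35
eef_pos: [0.5383, 0.0223, 0.0603]
orientation: [[0.106, -0.994, -0.0], [-0.994, -0.106, 0.0], [-0.0, 0.0, -1.0]]
force: [0.7, 0.6, -0.4]
gripper_width: 0.0499
grip_force: 0.0
```

Request:
jog_arm(
  plan=[0,0,-1,0,0,0,5,0,0,-2,0,0,0,6,0,0,-2,0,0,0,7,0,0,-2,0,0,0,8,-2,0,-2,0,0,0,8,-3,0,-1,0,0,0,8,-2,0,0,0,0,0,8,-1,0,0,0,0,0,8,0,0,0,0,0,0,8,0,0,0,0,0,0,8],
)

```text
time_s: 14.35
eef_pos: [0.5295, 0.1014, 0.1601]
orientation: [[0.106, -0.994, -0.001], [-0.994, -0.106, -0.0], [0.0, 0.001, -1.0]]
force: [-0.6, 0.1, 0.7]
gripper_width: 0.0801
grip_force: 0.0
```

Run:
```python
from h import *
import json
delta([.5335,.0645,.0213])
M=bot.camera_model('wrist');im=bot.grab_frame('wrist')[:,:,::-1]
print(proj('wrist',[[.5385,.0225,.088],[.5335,.0645,.088],[.529,.106,.088]],M))
json.dump({k:np.array(v).tolist() for k,v in M.items()},open('w6.json','w'))
a=im[60:360,190:370];a=cv2.resize(a,(360,600),interpolation=cv2.INTER_CUBIC)
t=bot.grab_frame('side')[:,:,::-1][235:345,260:340];t=cv2.resize(t,(436,600),interpolation=cv2.INTER_CUBIC)
cv2.imwrite('pics/w6c.png',np.hstack([a,t]))
```

```text
q [ 28.1  17.5 -17.5   0.  -55.1 -22. ] pos [0.5295 0.1014 0.1601] yaw y -173.92 t 14.35 tool cm [ 3.700e+00 -1.000e-02  1.389e+01]
[[275.55427594  97.54030134]
 [276.38002633 171.19257439]
 [276.41226984 235.72274636]]
```

View pics/w6c.png

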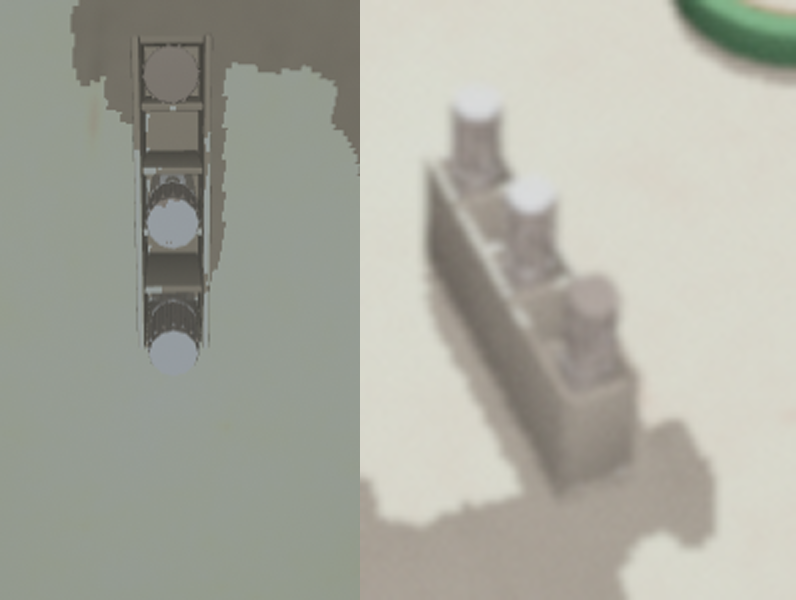

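The swab is home: all three caps are at the same height, and the middle one is at (276, 171) as predicted. Now I'll grip the rack.

Request:
jog_arm(
  plan=[2,0,0,0,0,0,8,1.7,0,0,0,0,0,8,0,0,2,0,0,0,7,0,0,2.5,0,0,0,7,0,0,2.5,0,0,0,6.5,0,0,2.5,0,0,0,6,0,0,2,0,0,0,6,0,0,1,0,0,0,6,0,0,0,0,0,0,6,0,0,0,0,0,0,6],
)

```text
time_s: 15.45
eef_pos: [0.5344, 0.0648, 0.0359]
orientation: [[0.106, -0.994, 0.001], [-0.994, -0.106, 0.0], [0.0, -0.001, -1.0]]
force: [0.1, -0.1, 0.2]
gripper_width: 0.0597
grip_force: 0.0
```

Request:
jog_arm(
  plan=[0,0,0.5,0,0,0,5,0,0,0.5,0,0,0,4.5,0,0,0.4,0,0,0,4.5,0,0,0,0,0,0,4.5,0,0,0,0,0,0,4.5,0,0,0,0,0,0,4.5,0,0,0,0,0,0,4.5,0,0,0,0,0,0,4.5,0,0,0,0,0,0,4.5,0,0,0,0,0,0,4.5],
)

```text
time_s: 16.45
eef_pos: [0.5338, 0.065, 0.0214]
orientation: [[0.106, -0.994, 0.0], [-0.994, -0.106, 0.0], [-0.0, -0.0, -1.0]]
force: [-1.3, -0.3, 0.9]
gripper_width: 0.045
grip_force: 0.0
```

```bash
python3 -c "
from h import *
delta([.5335,.0645,.0205]);print(bot.observe()['force'])"
```

```text
q [ 24.2  27.9 -25.9  -0.  -36.1 -18.2] pos [0.5338 0.065  0.0214] yaw y -173.92 t 16.45 tool cm [0.05 0.03 0.09]
[-1.3051061  -0.27995506  0.90217545]
```

Centred. I'll close with a firmer grip.

Request:
jog_arm(
  plan=[0.05,0.03,0.05,0,0,0,3.5,0,0,0,0,0,0,3,0,0,0,0,0,0,2.5,0,0,0,0,0,0,2,0,0,0,0,0,0,2,0,0,0,0,0,0,2,0,0,0,0,0,0,2,0,0,0,0,0,0,2,0,0,0,0,0,0,2,0,0,0,0,0,0,2],
  grip_force=60,
)

```text
time_s: 17.45
eef_pos: [0.5334, 0.0645, 0.0209]
orientation: [[0.106, -0.994, -0.0], [-0.994, -0.106, -0.0], [0.0, 0.0, -1.0]]
force: [-1.3, -0.6, 1.6]
gripper_width: 0.0255
grip_force: 59.3
```

Request:
jog_arm(
  plan=[0,0,-0.1,0,0,0,2,0,0,-0.2,0,0,0,2,0,0,-0.4,0,0,0,2,0,0,-0.6,0,0,0,2,0,0,-0.7,0,0,0,2,0,0,-0.8,0,0,0,2,0,0,-0.8,0,0,0,2,0,0,-0.8,0,0,0,2,0,0,-0.8,0,0,0,2,0,0,-0.8,0,0,0,2],
)

```text
time_s: 18.45
eef_pos: [0.5335, 0.0645, 0.0816]
orientation: [[0.106, -0.994, 0.0], [-0.994, -0.106, 0.0], [-0.0, -0.0, -1.0]]
force: [0.6, 0.1, -3.0]
gripper_width: 0.0252
grip_force: 58.9
```

Request:
jog_arm(
  plan=[0,0,-1,0,0,0,2,0,0,-1.2,0,0,0,2,0,0,-1.4,0,0,0,2,0,0,-1.4,0,0,0,2,0,0,-1.4,0,0,0,2,0,0,-1.3,0,0,0,2,0,0,-1,0,0,0,2,0,0,-0.8,0,0,0,2,0,0,-0.5,0,0,0,2,0,0,-0.2,0,0,0,2],
)

```text
time_s: 19.45
eef_pos: [0.5335, 0.0645, 0.1832]
orientation: [[0.106, -0.994, 0.0], [-0.994, -0.106, 0.0], [-0.0, -0.0, -1.0]]
force: [-0.7, -0.5, -2.7]
gripper_width: 0.0253
grip_force: 59.0
```

Request:
jog_arm(
  plan=[0,0,0,0,0,0,2,0,0,0,0,0,0,2,0,0,0,0,0,0,2,0,0,0,0,0,0,2,0,0,0,0,0,0,2,0,0,0,0,0,0,2,0,0,0,0,0,0,2,0,0,0,0,0,0,2,0,0,0,0,0,0,2,0,0,0,0,0,0,2],
)

```text
time_s: 20.45
eef_pos: [0.5335, 0.0645, 0.1828]
orientation: [[0.106, -0.994, 0.0], [-0.994, -0.106, 0.0], [-0.0, -0.0, -1.0]]
force: [-0.6, -0.0, -1.6]
gripper_width: 0.0255
grip_force: 59.0
```

Run:
```python
from h import *
delta([.5335,.0645,.181]);s=bot.observe();print(s['force'],s['gripper_width'],s['grip_force'])
t=bot.grab_frame('side')[:,:,::-1][170:350,220:400]
w=bot.grab_frame('wrist')[:,:,::-1][60:420,160:400]
cv2.imwrite('pics/f.png',np.hstack([cv2.resize(t,(400,400)),cv2.resize(w,(400,600))[100:500]]))
```

```text
q [ 24.2  15.9 -16.   -0.  -58.  -18.1] pos [0.5335 0.0645 0.1828] yaw y -173.92 t 20.45 tool cm [0.   0.   0.18]
[-0.57010589 -0.0409323  -1.5736724 ] 0.02547907385647467 59.03519153594971
```

View pics/f.png

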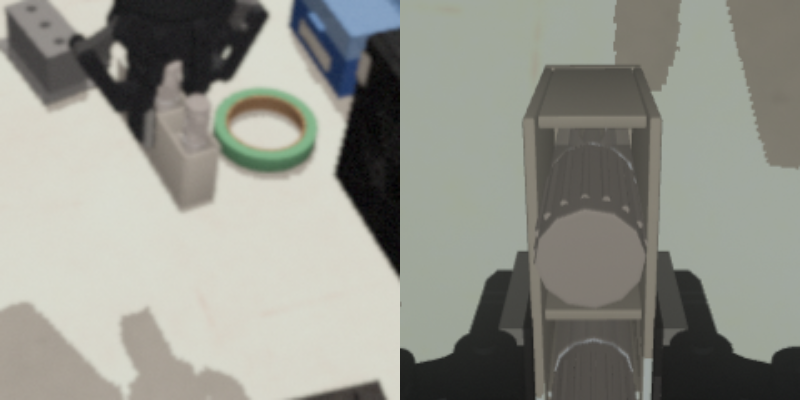

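The rack is held level well above the bench, with the vials still in it. I'll hand it in.

```bash
python3 -c "
from rig import bot
print(bot.job_done())"
```

```text
the job is handed in; nothing more can be done
None
```

I handed the job in at about 20.5 s: the swab is home in the open vial, and the gripper holds the rack level and still with its underside about 16 cm above the bench; the hand-in call returned no verdict.

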